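# Set the clamp screw of the board holder

### The arm

A 7-joint arm with a two-finger parallel gripper is mounted at the origin on the work surface. World frame = base frame: x ahead of the robot, y to its left, z up, the work surface at z = 0. Lengths are in mm, angles in rad, forces in N, time in s.
With the tool pointing down it reaches from about 400 to 900 mm from the base axis. Payload 5.6 kg.
Tool frame: the origin (TCP) lies midway between the tips of the shut fingers; the grasp point (between the pads) lies 19 mm behind it; x points along the fingers, y is the direction in which the jaws open and shut, and the axes are right-handed (so a half turn about x gives the same grasp; the last joint's range is limited). The gripper opens to 92 mm and grips with 3 to 60 N. Pads are 20 mm wide; open, the fingers measure 128 mm over their backs; the gripper's body (75 mm by 189 mm) begins 69 mm behind the grasp point.
Start: joints at [1.237, 0.468, -0.012, 1.603, 0.006, 1.071, -0.056], TCP at [186.325, -622.729, 214.592] pointing down, gripper open.
Joint ranges: [-2.53, 2.53], [-0.31, 2.02], [-1.57, 1.55], [0.28, 2.44], [-1.29, 4.43], [0.15, 1.84], [-2.92, 2.92]. Speed limits (rad/s): [2.57, 2.57, 3.14, 3.14, 3.14, 3.14, 3.14].

### API

Orientations are given as a rotation vector (axis times angle).
In Python, from cell import robot, grip, kin, viewer gives the robot as it stands. Calls block until the motion is done:
- robot.movep(position, orientation): joint-space move of the TCP to a pose.
- robot.servo_line(position, feed=150, rotation=None): straight line of the TCP; rotation=None keeps the orientation; feed is the mean speed in mm/s.
- robot.goto_joints(angles): joint-space move.
- grip(opening, newtons=None): opening from 0.0 (shut) to 1.0 (fully open); newtons is the grip in N (None keeps the last); returns when the fingers have stopped.
- robot.hold(seconds).
- kin.ik(position, orientation): joint angles nearest the present ones, or None.
- robot.observe(): the state.
- viewer.read_camera(name): name is "scene" or "top" or "wrist"; returns the picture (400x640x3 uint8, red, green, blue); there is no depth.
- viewer.camera_info(name): a dict with "camera_matrix" (3x3 intrinsics, pixels), "R" (3x3) and "t" (3): a world point X has camera coordinates R X + t. Camera axes: x right, y down, z forward; pixel columns grow to the right and rows downward; lengths in mm; the calibration is good to about 2 mm. A picture is of the moment at which its call begins: read the wrist's pose just before it. camera_info takes no time and is no camera call; for the wrist camera it gives the pose at the moment of the call.
A pose or a line that the arm cannot do raises robot.IKError and nothing moves.
- robot.job_done(): hands the job in, once; it reports no verdict.
Trained networks look in the newest picture that a camera, given by its name, has taken for a name from the list of things; names that differ only in an ending like _2 or _b are one class to them, and where a whole thing is asked for, a point or a joint stands for the part that bears it (a point fixed in the world has none). Each returns a list of dicts, best first, with "confidence" (0 to 1); they miss things now and then, are a little off and sometimes report something else, mostly with a low value. They report only what shows in the picture. A call takes as long as a camera call. They do not tell look-alikes from the thing itself.
- viewer.silhouettes(name, camera): "mask" (400x640 bool, what is visible of it).
- viewer.pinpoint(name, camera): "at" ([x, y, z] in mm, in the coordinates of the camera as it stood for that picture, good to about 4 mm: a listed point, or the origin of a listed thing).
The state is a dict: "t": time; "joints": joint angles; "joint_velocities": joint speeds; "joint_torque": joint torques, N m; "tcp_pos": TCP position; "tcp_rot": TCP orientation; "contact_force": force on the tool from outside, world axes, zero at the start; "wrist_torque": the same for the moment, N m; "grip_width": opening from 0.0 (shut) to 1.0 (fully open).
Only numpy, scipy, OpenCV 4.12 (cv2) and the standard library are available. Lean on these libraries where they do the work, as an engineer would, in place of code of your own. Each camera call takes 0.05 s, during which the arm holds its last target.

### The job

On the holder that carries the circuit board, turn the clamp's thumbscrew clockwise until it bottoms, then back it off an eighth of a turn so the board is held without bowing, and let go. Leave the thumbscrew of the empty holder as it is.

Things in the scene. Friction and masses are not known exactly. Their poses are not given: they have to be found in the camera images.
- board_screw (a joint): Turn of the loaded holder's thumbscrew, rad. 0 = bottomed (hard stop); grows as it is backed off, counter-clockwise from above. Starts at 1.15 to 1.45; even friction of 0.05 N m; stays where left; does not rise or sink. At 0 the black mark on its bar points to the red line of the black dial below; the dial's other lines are white, one every 45 degrees.
- board_screw_grip (a point): Grip point of that thumbscrew, on its upright axis, 97 mm above the table, inside its brass bar (42 mm long, 14 thick, 32 high, top 7 mm above this point), which stands on a 44 mm steel disc (top 23 mm below this point). The frame turns with the screw: x along the bar, y across its flat sides (pinch these from above), z up; the black mark is on top, on the -x half.
- board_holder: The loaded holder, fixed: aluminium base 200 x 130 x 12 mm, dark blue circuit board 190 x 88 mm on it (parts up to 38 mm high), dark steel bridge (top 62 mm, with a 68 mm dial, top 64 mm) carrying the screw. Origin: centre of underside; x along its length, z up; screw axis at x = -50 mm, y = 0, red line on its -x side. Stands left or right, turned up to 0.4 rad.
- spare_screw_mark (a point): Black mark on the bar of the other thumbscrew, 18 mm from that screw's axis, 104 mm above the table. Same screw on the same kind of holder, but that holder is empty (no board). To be left as it is: the mark may not move by more than 8 mm.
Things that resemble listed ones, but are neither listed nor needed, are in the scene too. Leave any pink look-alike of the board_holder alone.

How it is judged:
By the outcome, as a careful person would: the job done as asked, in the order asked, and still so for the second after the job is handed in, with the robot touching nothing.
It also fails if it takes over 48 s, if anything falls off the work surface, if the arm or the gripper's body presses on something with over 40 N, if the wrist force passes 120 N, or if a joint passes its speed limit or range.

## Working session

There is one attempt and no reset: what is moved stays moved. The work goes in short steps, each a Python script; the robot and the scene stay as the last script left them, time stands still between calls to the robot, and variables do not carry over. Pictures are saved under pics/ and viewed, and the job is handed in when it is done.

```bash
ls; mkdir -p pics; python3 - <<'E'
from cell import robot, grip, kin, viewer
import cv2
for n in ["scene","top"]:
    im=viewer.read_camera(n); cv2.imwrite(f"pics/{n}0.png",im[:,:,::-1])
    for nm in ["board_screw_grip","spare_screw_mark","board_holder"]:
        for d in viewer.pinpoint(nm,n):
            import numpy as np
            ci=viewer.camera_info(n);R=np.array(ci["R"]);t=np.array(ci["t"]);K=np.array(ci["camera_matrix"])
            a=np.array(d["at"]);p=K@a
            print(n,nm,round(d["confidence"],2),(R.T@(a-t)).round(1),(p[:2]/p[2]).round())
print(robot.observe())
E
```

```text
pics
scene board_screw_grip 0.71 [ 517.1 -142.9   99.3] [240. 237.]
scene board_screw_grip 0.64 [ 256.7 -171.7   97.9] [248. 155.]
scene board_screw_grip 0.33 [ 566.5 -141.1    2. ] [243. 288.]
scene spare_screw_mark 0.59 [443.2 143.7 103.3] [387. 213.]
scene board_holder 0.95 [ 565.8 -141.     2.4] [243. 287.]
scene board_holder 0.59 [ 3.078e+02 -1.637e+02  2.000e-01] [253. 199.]
top board_screw_grip 0.98 [ 261.1 -175.9  100.3] [413. 302.]
top board_screw_grip 0.57 [ 520.6 -142.6   98.6] [394. 167.]
top spare_screw_mark 0.67 [443.1 142.4 105.6] [246. 205.]
top board_holder 0.78 [ 309.8 -169.6    6.5] [399. 272.]
top board_holder 0.68 [ 572.8 -140.3    0.7] [384. 151.]
{'t': 0.4, 'joints': array([ 1.23698769,  0.4676338 , -0.01156869,  1.60285438,  0.00601508,
        1.071386  , -0.05630367]), 'joint_velocities': array([-0.00014182, -0.00183379, -0.00098378,  0.00104017, -0.00015114,
       -0.0007321 ,  0.00100509]), 'joint_torque': array([-3.30329522e-04, -5.19848228e+01, -1.22725259e-02, -2.43705064e+01,
       -5.65914740e-02,  1.31312502e-02,  9.71517625e-05]), 'tcp_pos': array([ 186.27928317, -622.64683654,  214.44144672]), 'tcp_rot': array([ 2.06528538,  0.30259217, -2.0655215 ]), 'contact_force': array([-1.41186133, -0.65894418,  0.4986421 ]), 'wrist_torque': array([ 0.02373704,  0.00973804, -0.05661936]), 'grip_width': 1.0007051655792436}
```

View pics/scene0.png

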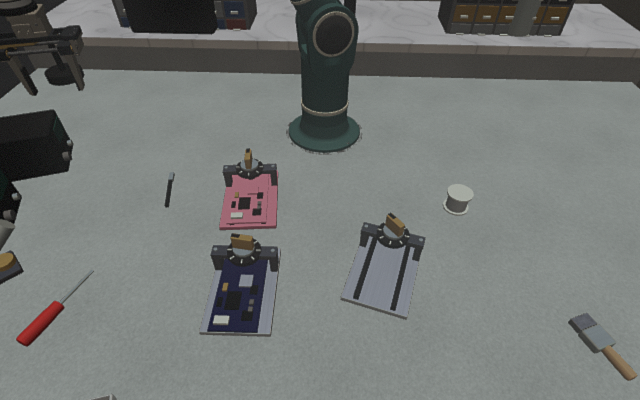

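View pics/top0.png

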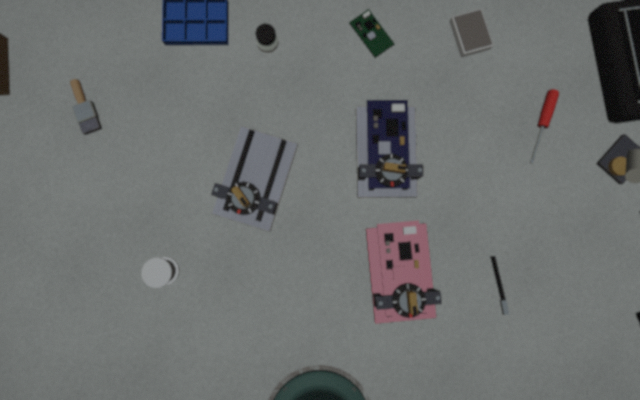

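Candidates for the loaded holder's screw are the blue-board holder at scene (240,237) / top (394,167), the pink look-alike at scene (248,155) / top (409,300), and the empty holder at scene (395,226) / top (243,197). I choose the dark blue board, whose screw is at about (519,-143). Next I check the IK and take a close look with the wrist camera.

```bash
cat > h.py <<'E'
from cell import robot, grip, kin, viewer
import cv2, numpy as np
from scipy.spatial.transform import Rotation as Rn
def ori(a):
    x=np.array([0,0,-1.]);y=np.array([np.cos(a),np.sin(a),0]);return Rn.from_matrix(np.c_[x,y,np.cross(x,y)]).as_rotvec()
def yaw():
    m=Rn.from_rotvec(robot.observe()["tcp_rot"]).as_matrix(); return np.arctan2(m[1,1],m[0,1])
def look(n,f):
    ci=viewer.camera_info(n); im=viewer.read_camera(n); cv2.imwrite("pics/"+f,im[:,:,::-1]); return ci,im
def found(nm,n,ci):
    R=np.array(ci["R"]);t=np.array(ci["t"]);K=np.array(ci["camera_matrix"])
    for d in viewer.pinpoint(nm,n):
        a=np.array(d["at"]);p=K@a; print(nm,round(d["confidence"],2),(R.T@(a-t)).round(1),(p[:2]/p[2]).round())
def unproj(ci,px,z):
    R=np.array(ci["R"]);t=np.array(ci["t"]);K=np.array(ci["camera_matrix"])
    c=-R.T@t; d=R.T@np.linalg.inv(K)@np.array([px[0],px[1],1.]); return c+d*(z-c[2])/d[2]
def proj(ci,X):
    p=np.array(ci["camera_matrix"])@(np.array(ci["R"])@np.array(X,float)+np.array(ci["t"])); return p[:2]/p[2]
E
python3 - <<'E'
from h import *
print(yaw(), viewer.camera_info("wrist"))
for a in np.arange(-np.pi,np.pi,np.pi/8):
    q=kin.ik([519,-143,260],ori(a)); q2=kin.ik([519,-143,78],ori(a))
    print(round(a,2), None if q is None else np.round(q,2), None if q2 is None else np.round(q2,2))
E
```

```text
-1.2800826307457458 {'camera_matrix': array([[340.0375513 ,   0.        , 313.79046313],
       [  0.        , 340.0375513 , 199.12840748],
       [  0.        ,   0.        ,   1.        ]]), 'R': array([[ 2.85807788e-01, -9.58286944e-01, -2.02624260e-04],
       [-9.27120818e-01, -2.76566007e-01,  2.52899651e-01],
       [-2.42406473e-01, -7.20928326e-02, -9.67492494e-01]]), 't': array([-650.03650149,  -27.74344262,  390.59039259])}
-3.14 [-0.79  0.52  1.37  1.88 -0.55  1.2  -2.38] [ 0.12  0.47  0.11  1.98 -0.08  0.69 -2.87]
-2.75 [ 0.33  0.24 -0.14  1.82  0.04  1.08 -2.58] [ 0.19  0.47  0.03  1.98 -0.02  0.69 -2.53]
-2.36 [ 0.38  0.25 -0.21  1.82  0.06  1.08 -2.2 ] [ 0.25  0.47 -0.06  1.98  0.04  0.7  -2.18]
-1.96 [ 0.43  0.25 -0.26  1.81  0.07  1.09 -1.82] [ 0.31  0.47 -0.13  1.97  0.09  0.7  -1.84]
-1.57 [ 0.49  0.26 -0.34  1.81  0.1   1.09 -1.45] [ 0.4   0.49 -0.24  1.97  0.17  0.71 -1.52]
-1.18 [ 0.54  0.27 -0.4   1.81  0.12  1.09 -1.07] [ 0.47  0.5  -0.33  1.96  0.23  0.72 -1.18]
-0.79 [ 0.59  0.27 -0.46  1.8   0.13  1.09 -0.7 ] [ 0.53  0.51 -0.4   1.96  0.29  0.73 -0.83]
-0.39 [ 0.64  0.28 -0.51  1.8   0.16  1.1  -0.32] [ 0.58  0.52 -0.47  1.95  0.34  0.74 -0.48]
0.0 [ 0.68  0.29 -0.57  1.8   0.18  1.1   0.05] [ 0.63  0.54 -0.53  1.95  0.39  0.75 -0.13]
0.39 [ 0.73  0.31 -0.63  1.79  0.2   1.11  0.42] [ 0.68  0.56 -0.6   1.95  0.44  0.77  0.22]
0.79 [ 0.74  0.31 -0.65  1.79  0.21  1.11  0.81] [ 0.72  0.57 -0.65  1.95  0.48  0.78  0.58]
1.18 [ 0.79  0.32 -0.7   1.79  0.23  1.11  1.18] [ 0.7   0.56 -0.62  1.95  0.46  0.78  0.99]
1.57 [ 0.85  0.34 -0.79  1.79  0.27  1.12  1.54] [ 0.73  0.58 -0.66  1.94  0.49  0.79  1.36]
1.96 [ 1.15  0.59 -1.31  1.77  0.6   1.26  1.65] [ 1.11  1.   -1.33  1.92  1.08  1.19  1.32]
2.36 [ 1.15  0.59 -1.31  1.77  0.6   1.26  2.04] [ 1.11  1.   -1.33  1.92  1.08  1.19  1.71]
2.75 [ 1.15  0.59 -1.31  1.77  0.6   1.26  2.44] [ 1.11  1.   -1.33  1.92  1.08  1.19  2.1 ]
```

```bash
python3 - <<'E'
import cv2
im=cv2.imread("pics/top0.png")[90:215,340:440]; im2=cv2.imread("pics/scene0.png")[220:345,190:290]
cv2.imwrite("pics/crop0.png",cv2.hconcat([cv2.resize(im,None,fx=4,fy=4,interpolation=2),cv2.resize(im2,None,fx=4,fy=4,interpolation=2)]))
E
```

```text
(no output)
```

View pics/crop0.png

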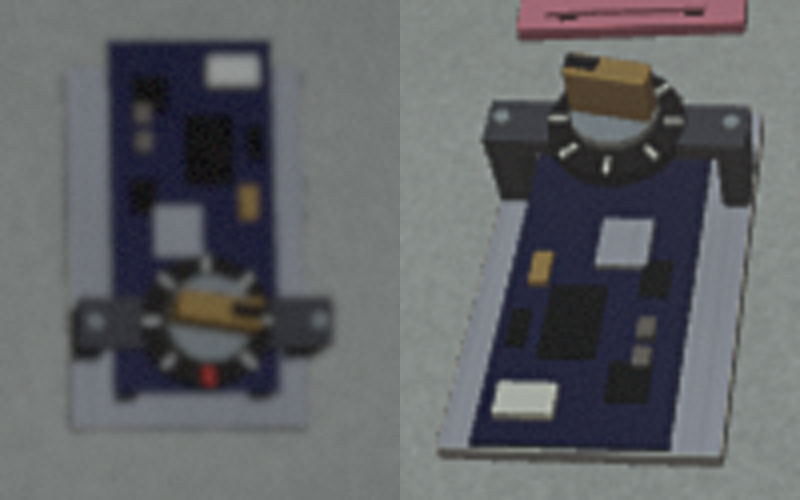

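The crop confirms it: blue board, red line on the robot side, and the mark on the −y side (θ≈1.4). I'll approach above it with the jaws across the bar and measure with the wrist camera.

```bash
python3 - <<'E'
from h import *
robot.movep([519,-143,230],ori(-0.17))
o=robot.observe();print(o["t"],o["tcp_pos"],yaw(),o["joints"].round(2))
ci,im=look("wrist","w1.png")
for n in ["board_screw_grip","board_holder"]: found(n,"wrist",ci)
cv2.imwrite("pics/w1c.png",cv2.resize(im[100:300,220:420,::-1],None,fx=3,fy=3,interpolation=2))
np.savez("w1.npz",**ci)
E
```

```text
2.5 [ 518.7084938  -144.55815723  229.79370512] -0.17267413056377676 [ 0.66  0.32 -0.55  1.83  0.19  1.04 -0.13]
board_screw_grip 0.67 [ 516.1 -140.4   94.1] [310. 186.]
board_screw_grip 0.65 [ 263.8 -177.1  100.5] [ 58. 268.]
board_holder 0.69 [ 308.4 -171.5    1.5] [149. 222.]
board_holder 0.56 [ 570.3 -142.1   -2.2] [356. 162.]
```

View pics/w1.png

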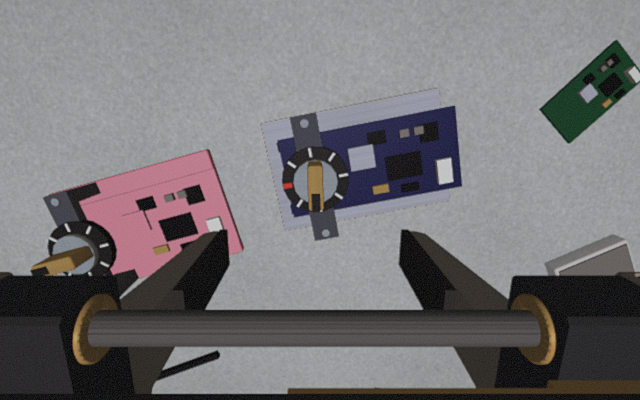

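View pics/w1c.png

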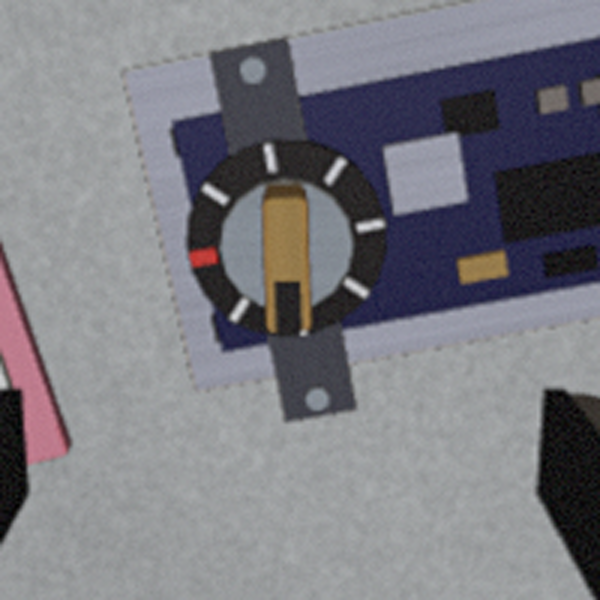

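```bash
python3 - <<'E'
from h import *
ci=dict(np.load("w1.npz"))
u=lambda c,z:unproj(ci,(220+(c[0]+.5)/3-.5,100+(c[1]+.5)/3-.5),z)
m=u((289,331),104);b=u((285,196),104);print("bar",m,b,np.linalg.norm((m-b)[:2]),(m+b)/2)
r=u((203,258),64);w=u((370,226),64);print("dial",r,w,(r+w)/2,np.linalg.norm((r-w)[:2]))
p=u((215,194),64);q=u((357,288),64);print("diag",(p+q)/2)
p=u((337,170),64);q=u((239,309),64);print("diag",(p+q)/2)
ang=lambda v:np.arctan2(v[1],v[0])
print("mark",ang(m-b),"red",ang(r-w),"theta",(ang(m-b)-ang(r-w))%(2*np.pi))
l=u((267,331),104);rr=u((312,331),104);print("width",np.linalg.norm(l-rr))
E
```

```text
bar [ 518.20195852 -161.46362826  104.        ] [ 524.08989865 -120.72091449  104.        ] 41.16596366302047 [ 521.14592858 -141.09227138  104.        ]
dial [ 492.2495503  -142.90434121   64.        ] [ 549.35653722 -141.80153873   64.        ] [ 520.80304376 -142.35293997   64.        ] 57.11763413184135
diag [ 521.05854749 -142.22183991   64.        ]
diag [ 521.20504692 -141.95715518   64.        ]
mark -1.7143178676257915 red -3.12228388801269 theta 1.4079660203868984
width 13.617027677657012
```

```bash
python3 - <<'E'
from h import *
a=-0.1435
robot.movep([521,-142,140],ori(a)); 
o=robot.observe();print(o["t"],o["tcp_pos"].round(1),yaw())
robot.servo_line([521,-142,79.5],feed=80); robot.hold(0.2)
o=robot.observe();print(o["t"],o["tcp_pos"].round(1),yaw(),o["contact_force"].round(1),o["wrist_torque"].round(3),o["joints"].round(3))
look("wrist","w2.png"); look("scene","s2.png")
grip(0.3,10)
o=robot.observe();print(o["t"],o["tcp_pos"].round(1),yaw(),o["contact_force"].round(1),o["wrist_torque"].round(3),o["grip_width"])
grip(0.1,10); robot.hold(.2)
o=robot.observe();print(o["t"],o["tcp_pos"].round(1),yaw(),o["contact_force"].round(1),o["wrist_torque"].round(3),o["grip_width"])
look("wrist","w3.png"); look("scene","s3.png")
E
```

```text
3.1 [ 521.1 -141.9  140.2] -0.1437558050983521
4.2083 [ 521.3 -142.1   80. ] -0.143578589830843 [ 0.6 -0.2 -0.8] [-0.046 -0.017  0.032] [ 0.582  0.523 -0.474  1.949  0.342  0.748 -0.236]
5.3417 [ 521.  -142.    79.5] -0.14356551846077292 [ 0.6  1.2 -0.7] [ 0.022 -0.071 -0.006] 0.29799521794224143
5.8917 [ 520.6 -141.9   79.5] -0.1434984616532857 [-3.2 -0.1  2.6] [0.046 0.565 0.035] 0.15450481924720869
```

View pics/w3.png

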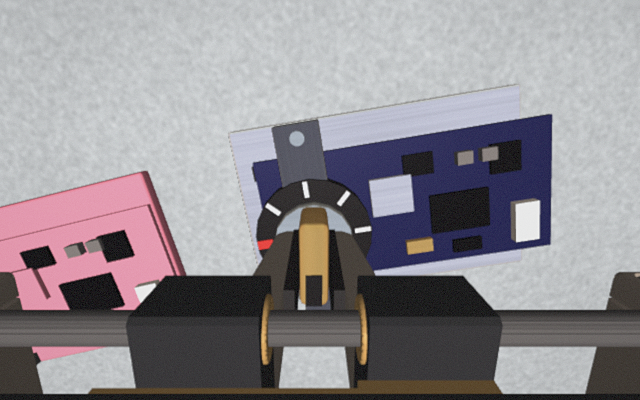

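View pics/s3.png

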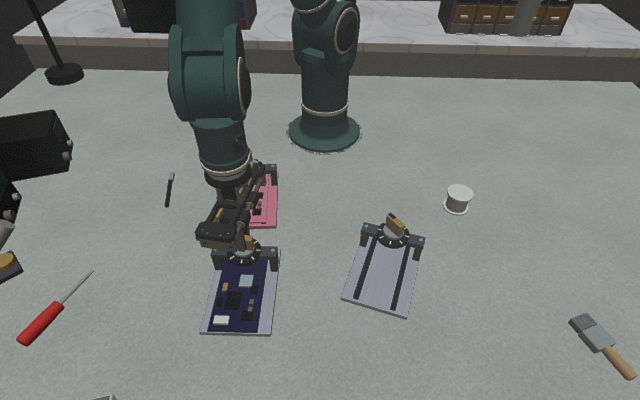

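The wrist view shows the bar (315,250) between the fingers with the mark at (315,290). The grip width is 14.2 mm, which matches the 14 mm bar. Now I turn clockwise with joint 7 only, watching the wrist moment.

```bash
python3 - <<'E'
from h import *
grip(0.1,30)
o=robot.observe(); q0=np.array(o["joints"]); 
print(o["t"],q0[6],yaw(),o["contact_force"].round(1),o["wrist_torque"].round(3),o["grip_width"])
d=0.;log=[]
while d<1.6:
    d+= 0.1 if d<1.1 else 0.02
    q=q0.copy();q[6]-=d; robot.goto_joints(q)
    o=robot.observe(); th=1.408+(yaw()+0.1435)
    tz=o["wrist_torque"][2]
    print(round(o["t"],2),round(d,2),"th",round(th,3),"q7",o["joints"][6].round(3),o["contact_force"].round(1),o["wrist_torque"].round(3))
    log.append(tz)
    if d>1.1 and abs(tz-np.median(log[:11]))>0.25: print("STOP");break
np.save("q0.npy",q0)
print(o["tcp_pos"],o["grip_width"])
look("wrist","w4.png")
E
```

```text
6.2083 -0.23568250353604372 -0.14352860011051552 [-4.3  0.5  4.5] [0.099 0.945 0.003] 0.15046483878100475
6.46 0.1 th 1.31 q7 -0.333 [-3.7  1.3  3.2] [ 0.151  0.741 -0.035]
6.71 0.2 th 1.212 q7 -0.432 [-3.6  0.4  4.4] [ 0.13   0.831 -0.1  ]
6.96 0.3 th 1.113 q7 -0.531 [-4.2  1.1  2.9] [ 0.169  0.857 -0.061]
7.21 0.4 th 1.013 q7 -0.631 [-4.6  0.2  4.4] [0.141 0.888 0.001]
7.46 0.5 th 0.913 q7 -0.73 [-4.   0.5  4.9] [ 0.217  0.962 -0.056]
7.71 0.6 th 0.814 q7 -0.83 [-4.5  0.7  4.5] [ 0.218  0.959 -0.037]
7.96 0.7 th 0.714 q7 -0.93 [-4.4  1.4  4.7] [ 0.285  0.986 -0.028]
8.21 0.8 th 0.614 q7 -1.03 [-3.6  0.5  5.4] [ 0.299  0.96  -0.024]
8.46 0.9 th 0.514 q7 -1.13 [-4.6  1.2  5.4] [ 0.255  0.963 -0.034]
8.71 1.0 th 0.414 q7 -1.23 [-3.9  1.1  6.2] [ 0.281  0.976 -0.002]
8.96 1.1 th 0.314 q7 -1.33 [-4.3  0.7  5.5] [ 0.273  1.039 -0.006]
9.21 1.2 th 0.214 q7 -1.43 [-4.3  0.9  5.1] [ 0.282  1.064 -0.027]
9.46 1.22 th 0.194 q7 -1.45 [-5.2  0.4  4.8] [ 0.354  1.037 -0.049]
9.71 1.24 th 0.174 q7 -1.47 [-4.2  2.4  4.8] [ 0.285  1.039 -0.065]
9.96 1.26 th 0.154 q7 -1.49 [-4.   1.3  6.1] [ 0.31   1.032 -0.062]
10.21 1.28 th 0.134 q7 -1.51 [-4.7  1.4  6. ] [ 0.322  1.023 -0.076]
10.46 1.3 th 0.114 q7 -1.53 [-4.   1.8  5.8] [ 0.319  0.997 -0.059]
10.71 1.32 th 0.094 q7 -1.55 [-4.8  1.3  5.6] [ 0.276  1.085 -0.037]
10.96 1.34 th 0.074 q7 -1.57 [-4.   1.4  4.7] [ 0.331  1.025 -0.04 ]
11.21 1.36 th 0.054 q7 -1.59 [-4.6  0.5  5.3] [ 0.29   1.06  -0.009]
11.46 1.38 th 0.034 q7 -1.61 [-4.7  1.   6.3] [ 0.302  1.056 -0.035]
11.71 1.4 th 0.014 q7 -1.63 [-4.2  1.   5.1] [0.323 1.03  0.008]
11.96 1.42 th -0.005 q7 -1.649 [-4.7  1.2  5.3] [0.307 1.036 0.166]
12.21 1.44 th -0.024 q7 -1.668 [-4.4  1.9  5.7] [0.215 1.04  0.532]
STOP
[ 520.4665605  -141.79923761   79.47877565] 0.15244090592977091
```

View pics/w4.png

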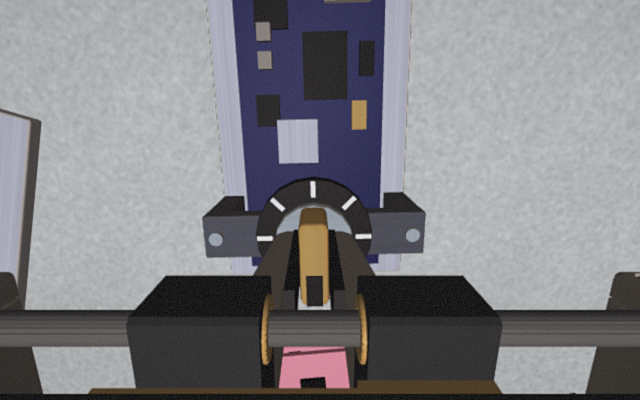

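The moment onset at d≈1.41 agrees with the visual estimate of θ=1.408, so the screw is bottomed. I back off π/4, check, then release.

```bash
python3 - <<'E'
from h import *
q0=np.load("q0.npy")
for d in [1.3,1.1,0.9,0.7,0.623]:
    q=q0.copy();q[6]-=d; robot.goto_joints(q)
robot.hold(0.2)
o=robot.observe();print(o["t"],"th",1.408+yaw()+.1435,o["contact_force"].round(1),o["wrist_torque"].round(3))
look("wrist","w5.png")
grip(0.45); robot.hold(0.1)
o=robot.observe();print(o["t"],"th",1.408+yaw()+.1435,o["contact_force"].round(1),o["wrist_torque"].round(3),o["grip_width"],o["tcp_pos"])
robot.servo_line([521,-142,230],feed=120); robot.hold(0.2)
ci,im=look("wrist","w6.png");np.savez("w6.npz",**ci)
cv2.imwrite("pics/w6c.png",cv2.resize(im[100:300,220:420,::-1],None,fx=3,fy=3,interpolation=2))
o=robot.observe();print(o["t"],yaw(),o["tcp_pos"])
E
```

```text
13.8917 th 0.7913773865483742 [-3.6  0.8  5.9] [0.221 0.979 0.084]
14.6167 th 0.7852053566108722 [-0.8  0.6  0.4] [-0.002 -0.018 -0.018] 0.4515551409731125 [ 520.6601265  -142.01390905   79.46464686]
16.275 -0.7664358933775075 [ 520.8229065  -141.92613667  229.57679196]
```

View pics/w6c.png

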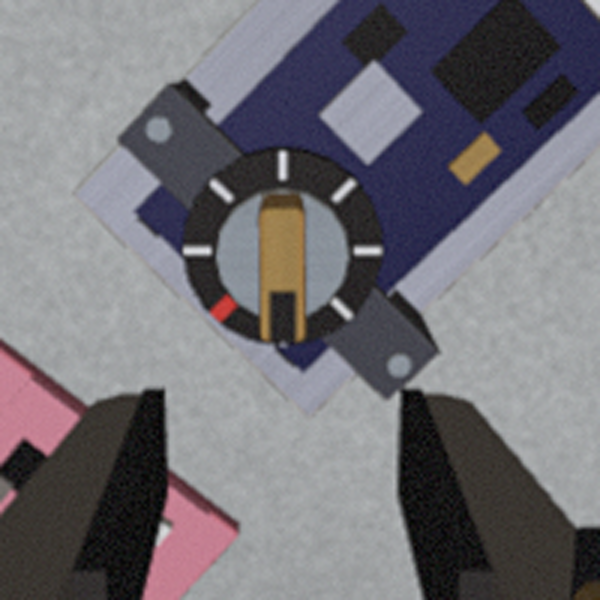

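```bash
python3 - <<'E'
from h import *
ci=dict(np.load("w6.npz"))
u=lambda c,z:unproj(ci,(220+(c[0]+.5)/3-.5,100+(c[1]+.5)/3-.5),z)
ang=lambda v:np.arctan2(v[1],v[0])
m=u((283,341),104);b=u((282,207),104)
r=u((222,309),64);w=u((344,190),64)
p=u((197,250),64);q=u((368,250),64);c=(p+q)/2
print("len",np.linalg.norm(m-b),np.linalg.norm(r-w),np.linalg.norm(p-q),"theta",(ang(m-b)-ang(r-w))%(2*np.pi),"via 90 pair",(ang(m-b)-ang(p-q))%(2*np.pi)+ -np.pi/4)
look("scene","s6.png"); ci,im=look("top","t6.png"); found("spare_screw_mark","top",ci)
a=cv2.imread("pics/s6.png");b0=cv2.imread("pics/scene0.png")
cv2.imwrite("pics/s6c.png",cv2.resize(cv2.hconcat([b0[205:320,340:430],a[205:320,340:430]]),None,fx=4,fy=4,interpolation=2))
E
```

```text
len 41.01622199580455 57.87339488401988 57.465557968126674 theta 0.794502934179846 via 90 pair 0.7923669239901354
spare_screw_mark 0.57 [445.  145.7 104.4] [244. 204.]
```

View pics/s6c.png

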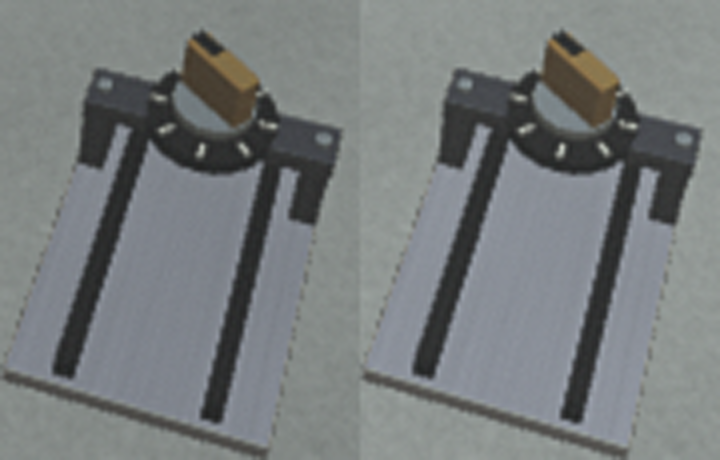

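The crop shows the empty holder's screw unchanged. θ measures 0.79 against a target of 0.785, and the gripper is clear of everything, so I hand in.

```bash
python3 - <<'E'
from h import *
robot.job_done(); print(robot.observe()["t"])
E
```

```text
the job is handed in; nothing more can be done
the job is handed in; nothing more can be done
```

The thumbscrew on the blue-board holder was turned clockwise about 1.41 rad until it bottomed, then backed off an eighth of a turn and released. The arm is clear, about 150 mm above it, and the job was handed in at about 16.5 s.

- **Bottoming:** the wrist moment rose from about 0 to 0.53 N m within 0.03 rad of where I had measured zero in the picture.
- **Final angle:** after release the wrist camera gives 0.792 to 0.795 rad, against a target of 0.785. The mark lines up with the first white line counter-clockwise from red.
- **Other holders:** the empty holder's screw looks the same before and after. The network's estimates of its mark differ by about 4 mm, which is within its error. The robot did not go near the pink holder.

No check failed. The largest contact force I logged was under 8 N.

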